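# Re-lamp the curing light: tube into sprung jaws, starter twisted home and held

## Robot

A 6-joint arm with a two-finger parallel gripper is mounted at the origin on a cart in front of the work surface, level with it; the furniture and walls round the work are solid. World frame = base frame: x ahead of the robot, y to its left, z up, the work surface at z = 0. Lengths are in m, angles in rad, forces in N, time in s.
With the tool pointing down it reaches from about 0.3 to 0.875 m from the base axis. Payload 4.2 kg.
Tool frame: the origin (TCP) lies midway between the tips of the shut fingers; the grasp point (between the pads) lies 19 mm behind it; z points along the fingers, y is the line along which they close (so a half turn about z gives the same grasp; the last joint's range is limited). The gripper opens to 85 mm and grips with 20 to 120 N. Pads are 22 mm wide; open, the fingers measure 114 mm over their backs; the gripper's body (76 mm by 85 mm) begins 54 mm behind the grasp point. The pads swing forward as they close: fully open they stand 13 mm farther back than shut.
Start: joints at [1.27, 0.32, 1.565, -0, 1.257, -0.02], TCP at [0.159, 0.552, 0.231] pointing down, gripper open.
Joint ranges: [-3.11, 3.11], [-0.84, 2.01], [0.21, 2.61], [-1.34, 4.49], [0.05, 2.63], [-2.56, 2.56]. Speed limits (rad/s): [2.57, 2.57, 3.14, 3.14, 3.14, 3.14].

## Interface

Orientations are given as [roll, pitch, yaw] about the fixed x, y, z axes, in that order (R = Rz(yaw) Ry(pitch) Rx(roll)).
In Python, from cell import ctrl, eyes gives the robot as it stands.
- The arm moves only by the tool servo_tool, never from a script. Its arguments are lists of equal length, an entry for each row: "xyz": the shift along the tool's x, y, z in mm, a list of three; "yaw": the turn about the tool's z in rad. In form: {"xyz": [[tx, ty, tz], ...], "yaw": [yaw, ...]}. A call has 1 to 5 rows; each row shifts and turns the commanded pose from where the row before left it, along the tool's axes as they then stand; what a row does not reach is not made up. A row lasts 1/10 s, in which the tool goes at most 50 mm and 8.59 degrees, less where a joint would pass 70% of its speed; a pose out of reach is approached as far as the arm can. A call with a gripper value outside its range is refused whole. "claw" is the gripper's target within -1 to 1 (fully open at 1, half-way at 0, shut at -1), set as the call begins (left out, the last holds). The fingers move at their own pace and stop on an object; "newtons" is the grip in N (left out, the last holds). Time passes only in rows, so rows that do not move let the fingers close. It gives the time, the measured TCP pose, the force, the opening and the grip force at its end, in the units of the state.
- ctrl.state(): the state, without advancing time (a new reading comes with each control period).
- eyes.capture(name): name is "scene" or "top" or "wrist"; returns (picture, depth): 480x640x3 uint8, red, green, blue; 480x640 float32, m along the optical axis (not along the pixel's ray), 0 where there is no reading.
- eyes.get_calibration(name): a dict with "fx", "fy", "cx", "cy" (pixels), "eye" and "orientation" of the camera in the world; the wrist camera has in their place "tool_from_camera" (4x4, takes a point from camera to tool coordinates, whose origin is the TCP and whose axes are the flange's). Camera axes: x right, y up, looking along -z (the intrinsics and any distortion apply to the point x, -y, -z); pixel columns grow to the right and rows downward; lengths in m; the calibration is good to about 2 mm. A picture is of the moment at which its call begins: read the wrist's pose just before it. get_calibration takes no time and is no camera call.
- ctrl.sign_off(): hands the job in; it is judged then, once.
The state is a dict: "t": time; "joints": joint angles; "joint_velocities": joint speeds; "tau": joint torques, N m; "tcp_pos": TCP position; "tcp_rot": TCP orientation; "wrist_force": force on the tool from outside, world axes, zero at the start; "ft_torque": the same for the moment, N m; "gripper_width": finger opening in m; "gripper_force": force on a finger pad.
Only numpy, scipy, OpenCV 4.12 (cv2) and the standard library are available. Lean on these libraries where they do the work, as an engineer would, in place of code of your own. Each camera call takes 0.05 s, during which the arm holds its last target. There are 200 camera calls.

## Task

Re-lamp the small resin-curing light that is screwed to the bench: take the white tube from its card cradle and press it down past the two sprung jaws until it sits fully home in both lampholders, with the jaws closed over it. Then take the starter out of the wooden block, push it into the round starter holder at the end of the light and twist it clockwise (seen from above) about a quarter turn against the spring, as far as it goes. Finish while holding it there, still gripped, pressed right down and turned to the stop, because the contact springs turn it back if it is let go and I want to test the lamp; leave the other things on the bench where they are.

Things in the scene. Friction and masses are not known exactly. Their poses are not given: they have to be found in the camera images.
- lamp: the curing light: white slab 80 x 268 mm, 18 mm high, fixed to the bench. Origin at bench height under the middle of the tube's place; y along the tube towards the end with the black rocker switch, x across, away from the sprung jaws, z up. Two lampholders (forks open to the top) at y = +54 and -54 mm; between them (y -45 to 45) the slab is free for fingers. Starter holder at y = -124 mm.
- tube_seat (a point): where the middle of the tube's axis comes to lie, 45 mm above the bench; axes as the lamp's (tube along y). End walls (64 mm high, flared) at y = +71 and -71 mm leave the tube 3 mm of play each way.
- fork_mouth_left (a point): middle of the mouth of the lampholder at y = +54 mm, 66 mm above the bench. The mouth is about 30 mm wide here and narrows downwards: a fixed white prong on the +x side, a steel sprung jaw on the -x side.
- fork_mouth_right (a point): the same for the lampholder at y = -54 mm.
- jaw_left (a joint): sprung jaw of the lampholder at y = +54 mm, hinged 30 mm above the bench. 0 = closed, grows (rad) as it swings away to -x; the descending tube pushes it to about 0.15 rad and it springs back to 0 over the seated tube. Each jaw takes about 4 N of push, more off-centre.
- jaw_right (a joint): the same jaw of the lampholder at y = -54 mm.
- tube: white glass lamp tube with metal caps and contact pins, 16 mm diameter, 136 mm over the pins, 28 to 56 g. Origin at its middle on its axis; y along the tube; either way round and any roll is right. At the start its axis is 24 mm above the bench on two notched card supports; its middle 80 mm is free for fingers.
- card_cradle: open card cradle, base 56 x 168 mm, 2 mm thick, fixed; origin under its middle, y along the tube; notched supports 44 mm wide and 28 mm high at y = +50 and -50 mm, end flaps 15 mm high at +80 and -80.
- starter: lamp starter: upright metal can, 26 mm diameter, 42 mm high, 21 to 42 g. Origin at the centre of the can's flat underside, z up; x along the line of its two pins (either way round is the same), which stand out 7 mm below at x = +8 and -8 mm with 8 mm mushroom heads on 3 mm necks. At the start it stands in the wooden block, underside 17 mm above the bench: lift it straight up.
- starter_rib (a point): middle of the finger rib on the starter's top, 46 mm above the underside: 20 mm long along the pin line, 5 mm wide, 4 mm high. Grip round the upper third of the can below it, clear of the holder's collar.
- bur_block: drilled wooden block 56 x 124 mm, 24 mm high, fixed; origin under its middle. The starter's hole (29 mm wide, 14 mm deep) is at y = +22 mm; steel burs stand 25 mm above the block at y = -38 to -52 mm.
- starter_holder (a point): centre of the starter holder on top of its plate, 30 mm above the bench; axes as the lamp's. Two 10 mm holes at x = +8 and -8 mm take the pins: pin line along x within about 0.1 rad. Pins that miss the holes stand on the plate, underside 7 mm above it. From each hole a 5 mm slot runs clockwise (from above) and stops it at about 1.45 rad. Home: underside on the plate; not pressed, it rises 1.5 mm.
- holder_mouth (a point): centre of the mouth of the collar round that plate, 39 mm above the bench: 28 mm inside diameter, flared to 34 mm at the mouth, 40 mm outside. The nearest lampholder ends 46 mm away.
- contact_lift (a joint): how far (m) the pins press the sprung contact disc down: 0 = free, 0.003 = starter fully home; about 3 N at first touch, 5.4 N when home.
- contact_rotor (a joint): how far (rad) the pin heads have turned the contact disc clockwise: 0 = at rest (the starter's first 0.3 rad or so are free), about 1.1 with the starter at its stop; the spring gives 0.04 N m at first and 0.11 N m at the stop and turns the starter back if it is let go.
- screwdriver: small yellow screwdriver, 158 mm long, lying to the right of the lamp: not to be moved.
- bench_block: steel block 64 x 64 x 19 mm behind the lamp: not to be moved.
- marker_pen: black and white marker pen, 135 mm long, lying to the left of the wooden block: not to be moved.
Mind the look-alikes: they are no part of the job. What is meant by the starter is not turquoise, and is the smaller of those in its own colour.

How it is judged:
By the outcome, as a careful person would: the job done as asked, in the order asked, and still so for the second after the job is handed in, while the arm keeps its last pose, push and grip.
It also fails if it takes over 54 s, if anything falls off the work surface, if the arm or the gripper's body presses on something with over 40 N, if the wrist force passes 120 N, or if a joint passes its speed limit or range.

## Working session

There is one attempt and no reset: what is moved stays moved. The work goes in short steps, Python scripts to look and compute and a tool call to move; the robot and the scene stay as the last step left them, time stands still between calls to the robot, and variables do not carry over. Pictures are saved under pics/ and viewed, at most 11 in all, crops included, and the job is handed in when it is done.

Besides the shell and the picture viewer there is one more tool, called after "Call:" as name(argument=value, ...), one argument or row to a line, values as JSON. servo_tool: Moves the arm, as the interface text tells. Its arguments: {"type":"object","properties":{"xyz":{"type":"array"},"yaw":{"type":"array"},"claw":{"type":"number"},"newtons":{"type":"number"}},"required":["xyz","yaw"]}

```bash
ls; mkdir -p pics
cat > h.py <<'E'
import numpy as np, cv2
from scipy.spatial.transform import Rotation as R
from cell import ctrl, eyes
def T_cam(name, st):
    c=eyes.get_calibration(name)
    if name=='wrist':
        T=np.eye(4); T[:3,:3]=rot(st['tcp_rot']); T[:3,3]=st['tcp_pos']
        return c, T@np.array(c['tool_from_camera'])
    T=np.eye(4); T[:3,:3]=rot(c['orientation']); T[:3,3]=c['eye']
    return c,T
def rot(o):
    o=np.array(o,float)
    if o.shape==(3,3): return o
    if o.shape==(4,): return R.from_quat(o).as_matrix()
    return R.from_euler('xyz',o).as_matrix()
def cap(name):
    st=ctrl.state(); im,d=eyes.capture(name); c,T=T_cam(name,st)
    return im,d,c,T
def cloud(d,c,T):
    v,u=np.mgrid[:480,:640]
    P=np.stack([(u-c['cx'])/c['fx']*d,-(v-c['cy'])/c['fy']*d,-d],-1)
    W=P@T[:3,:3].T+T[:3,3]; W[d<=0]=np.nan
    return W
def ray(uv,z,c,T):
    uv=np.atleast_2d(np.array(uv,float))
    P=np.stack([(uv[:,0]-c['cx'])/c['fx'],-(uv[:,1]-c['cy'])/c['fy'],-np.ones(len(uv))],-1)@T[:3,:3].T
    return T[:3,3]+P*((z-T[2,3])/P[:,2:3])
def save(n,im): cv2.imwrite('pics/'+n+'.png',cv2.cvtColor(im,cv2.COLOR_RGB2BGR))
E
python3 - <<'E'
from h import *
print(ctrl.state())
for n in ('scene','top','wrist'):
    im,d,c,T=cap(n); save(n+'0',im); np.savez(''+n+'0.npz',d=d,T=T); print(n,c)
E
```

```text
pics
{'t': 0.0, 'joints': array([ 1.27002260e+00,  3.20306890e-01,  1.56567361e+00,  2.28342085e-05,
        1.25738528e+00, -2.00181971e-02]), 'joint_velocities': array([ 0.00157219,  0.00095469,  0.00136952, -0.00062214,  0.00086229,
       -0.00090429]), 'tau': array([ 2.35558895e-03, -4.15532863e+01, -2.34167504e+01,  2.02623914e-04,
        8.16480402e-03, -6.89492751e-06]), 'tcp_pos': array([0.15918544, 0.55203713, 0.23047574]), 'tcp_rot': array([-3.13982031e+00, -5.71974938e-05,  2.86083001e+00]), 'wrist_force': array([-0.03112211, -0.28302287, -0.14423274]), 'ft_torque': array([ 0.00598955, -0.01141662, -0.05108817]), 'gripper_force': 0.0, 'gripper_width': 0.08521197082667935}
scene {'fx': 612.3525749362716, 'fy': 612.3525749362716, 'cx': 330.8551757854138, 'cy': 234.63235746504614, 'eye': array([ 0.13259779, -0.84738146,  0.55746766]), 'orientation': array([ 1.12675001, -0.00658008, -0.43469261])}
top {'fx': 499.6183614721382, 'fy': 499.6183614721382, 'cx': 315.1254454368307, 'cy': 240.64377965527729, 'eye': array([0.39094786, 0.11786636, 0.98589323]), 'orientation': array([ 0.19450904, -0.0400044 , -1.54545638])}
wrist {'fx': 425.95416776131935, 'fy': 425.95416776131935, 'cx': 317.01427782422826, 'cy': 243.56423611698355, 'tool_from_camera': array([[ 2.81754652e-04,  9.51456242e-01,  3.07783917e-01,
         7.97456043e-02],
       [ 9.99999902e-01, -1.62608451e-04, -4.12756455e-04,
        -7.08055796e-04],
       [-3.42671439e-04,  3.07784003e-01, -9.51456194e-01,
        -1.43997108e-01],
       [ 0.00000000e+00,  0.00000000e+00,  0.00000000e+00,
         1.00000000e+00]])}
```

View pics/top0.png

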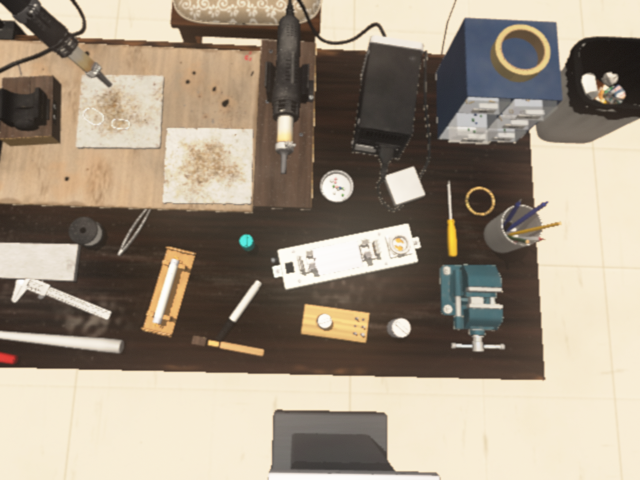

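View pics/scene0.png

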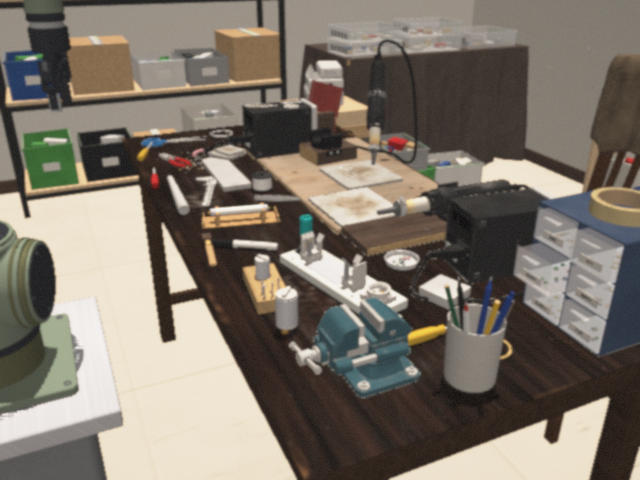

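The top view shows the cradle with the tube at (168,290), the lamp centred near (345,256) with its switch on the left, and the starter holder at (398,243). The small white starter is in the block at (325,321). The look-alikes are the big white one at (399,327) and the turquoise one at (247,241).

Run:
```python
from h import *
im=cv2.imread('pics/top0.png'); z=np.load('top0.npz'); d=z['d'];T=z['T']; c=eyes.get_calibration('top')
W=cloud(d,c,T)
for n,p in dict(bench=(270,290),tube=(168,290),lampmid=(345,256),holder=(398,243),starter=(325,319),blk=(345,325),big=(399,325),pl=(305,262),pr=(370,248)).items():
    w=W[p[1]-1:p[1]+2,p[0]-1:p[0]+2].reshape(-1,3); print(n,np.round(np.nanmedian(w,0),4))
# slab top z~.018: mask
def comp(zlo,zhi,box):
    m=(W[...,2]>zlo)&(W[...,2]<zhi); mm=np.zeros_like(m); x0,y0,x1,y1=box; mm[y0:y1,x0:x1]=m[y0:y1,x0:x1]; return mm
def rect(n,m):
    P=W[m][:,:2].astype(np.float32); r=cv2.minAreaRect(P*1000); print(n,len(P),r, 'medz',np.median(W[m][:,2]))
rect('lampslab',comp(.010,.024,(270,220,425,292)))
rect('tubehigh',comp(.026,.05,(140,245,200,340)))
rect('cradle',comp(.0,.05,(140,245,198,340))&(im[...,2]>120))
rect('block',comp(.016,.03,(298,300,372,345)))
rect('startertop',comp(.05,.08,(310,305,340,335)))
rect('bigtop',comp(.05,.1,(380,305,420,345)))
rect('holder',comp(.03,.05,(384,228,415,258)))
```

```text
bench [0.4842 0.1695 0.0011]
tube [0.476  0.3599 0.0305]
lampmid [0.5535 0.0246 0.0205]
holder [ 0.5809 -0.0783  0.0282]
starter [0.4284 0.0637 0.0611]
blk [0.4197 0.0232 0.0241]
big [ 0.4208 -0.0704  0.0726]
pl [0.5378 0.1029 0.0284]
pr [ 0.5695 -0.0232  0.0302]
lampslab 4244 ((553.952392578125, 25.838897705078125), (80.79085540771484, 282.7558898925781), 13.45068645477295) medz 0.018834025718061698
tubehigh 640 ((475.03314208984375, 364.8778991699219), (44.21989440917969, 135.0535125732422), 77.95817565917969) medz 0.030308251204191616
cradle 2425 ((473.5097961425781, 343.4412841796875), (110.98406982421875, 169.55699157714844), 79.32769012451172) medz 0.0038081810447759823
block 1719 ((423.4546813964844, 41.67694854736328), (124.25442504882812, 56.01931381225586), 83.6563491821289) medz 0.024572382150397254
startertop 155 ((425.8529052734375, 64.30502319335938), (23.756122589111328, 24.043067932128906), 2.8177292346954346) medz 0.05981574866206196
bigtop 299 ((417.6245422363281, -75.61982727050781), (32.570194244384766, 33.2915153503418), 1.690637469291687) medz 0.06704872579742183
holder 301 ((579.2322387695312, -79.86308288574219), (42.681270599365234, 42.70003890991211), 14.0136137008667) medz 0.03697046282006611
```

Run:
```python
import cv2
im=cv2.imread('pics/top0.png')[210:350,130:430]
cv2.imwrite('pics/topz.png',cv2.resize(im,(800,373),interpolation=cv2.INTER_CUBIC))
```

```text
(no output)
```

View pics/topz.png

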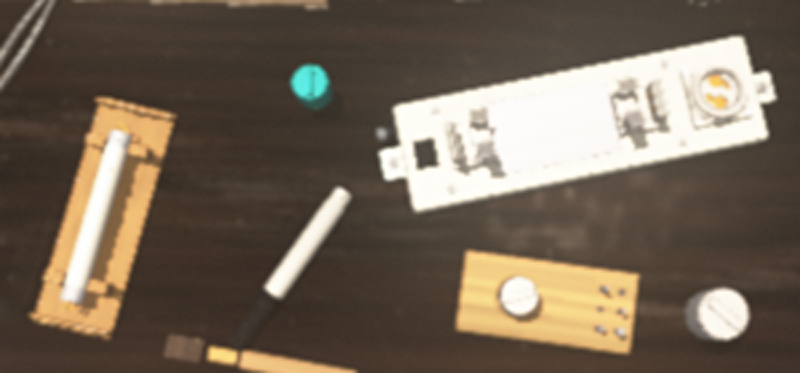

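The starter (smaller white can) is in the block, with its rib near (518,291) of the crop. The tube runs from (120,135) to (72,298) and the lamp's switch is at the left end. Moving above the tube.

Call:
servo_tool(
  xyz=[
    [-36,-10,10],
    [-36,-10,10],
    [-36,-10,10],
    [-36,-10,10],
    [-36,-9,10],
  ],
  yaw=[0,0,0,0,0],
  claw=1,
)

```text
t: 0.65
tcp_pos: [0.3197, 0.4544, 0.1807]
tcp_rot: [-3.141, -0.0, 2.861]
wrist_force: [1.4, 0.3, -0.1]
gripper_width: 0.0855
gripper_force: 0.0
```

Call:
servo_tool(
  xyz=[
    [-36,-10,10],
    [-36,-10,10],
    [-36,-9,10],
    [-36,-9,10],
    [-34,-9,10],
  ],
  yaw=[0,0,0,0,0],
)

```text
t: 1.15
tcp_pos: [0.478, 0.36, 0.1307]
tcp_rot: [-3.141, -0.0, 2.861]
wrist_force: [0.6, 0.1, 0.6]
gripper_width: 0.0854
gripper_force: 0.0
```

Call:
servo_tool(
  xyz=[
    [0,0,0],
    [0,0,0],
    [0,0,0],
  ],
  yaw=[0,0,0],
)

```text
t: 1.45
tcp_pos: [0.476, 0.3615, 0.1314]
tcp_rot: [3.142, -0.0, 2.861]
wrist_force: [0.4, 0.3, -0.2]
gripper_width: 0.0856
gripper_force: 0.0
```

Run:
```python
from h import *
im,d,c,T=cap('wrist'); save('w1',im); np.savez('w1.npz',d=d,T=T)
print(ctrl.state()['joints'])
W=cloud(d,c,T)
m=(W[...,2]>.018)&(W[...,2]<.06)&(im.min(-1)>150)
n,l,s,ce=cv2.connectedComponentsWithStats(m.astype(np.uint8))
for i in range(1,n):
    if s[i,4]>300:
        P=W[l==i]; print(s[i],cv2.minAreaRect((P[:,:2]*1000).astype(np.float32)),np.percentile(P[:,2],[5,50,95]))
```

```text
[ 6.30489209e-01  4.31440475e-01  1.65610098e+00  4.12989862e-04
  1.05379419e+00 -6.60862319e-01]
[ 410    0  149   37 3051] ((380.5500793457031, 480.9247741699219), (80.47306060791016, 16.82895278930664), 74.73920440673828) [0.019184   0.02432471 0.027013  ]
[ 306  133   28   65 1453] ((430.919921875, 375.7344055175781), (15.043047904968262, 35.6398811340332), 77.74705505371094) [0.02872405 0.03215488 0.03382102]
[ 313  233   30  100 2268] ((503.9924011230469, 360.2403869628906), (15.11839771270752, 70.77193450927734), 78.05427551269531) [0.02832857 0.03201959 0.03363777]
[   0  337   75   81 2226] ((522.7061767578125, 132.45111083984375), (68.71508026123047, 36.97327423095703), 14.554242134094238) [0.01821286 0.01911282 0.02017723]
[356 442  75  38 752] ((657.6292114257812, 375.008544921875), (61.57890319824219, 30.22821617126465), 50.24348831176758) [0.01804132 0.01844259 0.01929486]
```

View pics/w1.png

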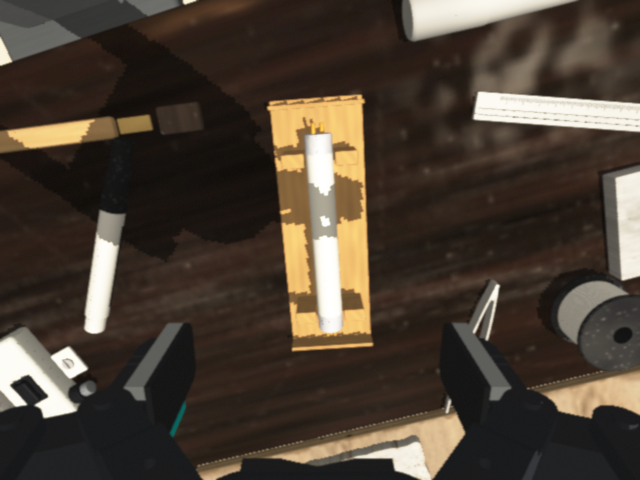

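The close view shows the tube from (318,130) to (330,330) in its cradle, clear on both sides. Its middle is at about (0.476, 0.366) with axis height 24 mm and yaw 2.933.

Call:
servo_tool(
  xyz=[
    [0,0,0],
    [1,4.6,25],
    [0,0,35],
    [0,0,35],
    [0,0,20],
  ],
  yaw=[-0.072,0,0,0,0],
)

```text
t: 2.0
tcp_pos: [0.4745, 0.3659, 0.0143]
tcp_rot: [-3.139, -0.002, 2.935]
wrist_force: [-0.4, 0.5, 0.2]
gripper_width: 0.0856
gripper_force: 0.0
```

Call:
servo_tool(
  xyz=[
    [0,0,10],
    [0,0,0],
    [0,0,0],
  ],
  yaw=[0,0,0],
)

```text
t: 2.3
tcp_pos: [0.4771, 0.3667, 0.0075]
tcp_rot: [3.14, 0.001, 2.934]
wrist_force: [-0.3, 0.5, -0.0]
gripper_width: 0.0853
gripper_force: 0.0
```

Call:
servo_tool(
  xyz=[
    [0,0,0],
    [0,0,0],
    [0,0,0],
    [0,0,0],
    [0,0,0],
  ],
  yaw=[0,0,0,0,0],
  claw=-1,
  newtons=50,
)

```text
t: 2.8
tcp_pos: [0.4768, 0.3658, 0.0067]
tcp_rot: [3.141, 0.0, 2.933]
wrist_force: [-1.3, -0.2, 3.2]
gripper_width: 0.0143
gripper_force: 48.7
```

Call:
servo_tool(
  xyz=[
    [0,0,0],
    [0,0,0],
    [0,0,0],
    [0,0,0],
    [0,0,0],
  ],
  yaw=[0,0,0,0,0],
)

```text
t: 3.3
tcp_pos: [0.4768, 0.3658, 0.0066]
tcp_rot: [3.141, 0.0, 2.933]
wrist_force: [-0.9, -1.3, 4.6]
gripper_width: 0.0141
gripper_force: 48.8
```

Call:
servo_tool(
  xyz=[
    [0,0,-10],
    [0,0,-20],
    [0,0,-25],
    [0,0,-25],
    [0,0,-20],
  ],
  yaw=[0,0,0,0.1,0.14],
)

```text
t: 3.8
tcp_pos: [0.4768, 0.3659, 0.1079]
tcp_rot: [3.141, 0.0, 2.688]
wrist_force: [0.5, 0.0, 0.5]
gripper_width: 0.0142
gripper_force: 48.8
```

Call:
servo_tool(
  xyz=[
    [0,0,-20],
    [0,0,-20],
    [0,0,-4],
    [0,0,0],
    [0,0,0],
  ],
  yaw=[0.14,0.14,0.14,0.14,0.14],
)

```text
t: 4.3
tcp_pos: [0.4766, 0.3657, 0.1507]
tcp_rot: [3.141, -0.0, 1.987]
wrist_force: [-0.2, 0.9, -0.7]
gripper_width: 0.014
gripper_force: 48.8
```

Call:
servo_tool(
  xyz=[
    [0,0,0],
    [-25,0,0],
    [-38,0,0],
    [-38,-1,0],
    [-38,-1,0],
  ],
  yaw=[0.14,0.047,0,0,0],
)

```text
t: 4.8
tcp_pos: [0.5081, 0.2292, 0.1503]
tcp_rot: [-3.141, -0.0, 1.807]
wrist_force: [0.8, -0.5, -0.1]
gripper_width: 0.0142
gripper_force: 48.7
```

Call:
servo_tool(
  xyz=[
    [-38,0,0],
    [-38,-1,0],
    [-38,-1,0],
    [-38,0,0],
    [-25,0,0],
  ],
  yaw=[0,0,0,0,0],
)

```text
t: 5.3
tcp_pos: [0.5476, 0.0555, 0.1504]
tcp_rot: [-3.141, 0.0, 1.804]
wrist_force: [0.7, -0.1, -0.6]
gripper_width: 0.0145
gripper_force: 48.7
```

Call:
servo_tool(
  xyz=[
    [-17,0,0],
    [0,0,0],
    [0,0,0],
    [0,0,0],
  ],
  yaw=[0,0,0,0],
)

```text
t: 5.7
tcp_pos: [0.5512, 0.0421, 0.1503]
tcp_rot: [-3.141, -0.0, 1.807]
wrist_force: [-0.1, 0.2, -0.9]
gripper_width: 0.0142
gripper_force: 48.7
```

Run:
```python
from h import *
im,d,c,T=cap('wrist'); save('w2',im); np.savez('w2.npz',d=d,T=T)
s=ctrl.state(); print(s['joints'],s['tcp_pos'],s['tcp_rot'])
W=cloud(d,c,T)
def rect(n,m):
    P=W[m][:,:2].astype(np.float32); r=cv2.minAreaRect(P*1000); print(n,len(P),r, 'medz',np.median(W[m][:,2]))
m=(W[...,2]>.013)&(W[...,2]<.023)&(im.min(-1)>90)
n,l,st,ce=cv2.connectedComponentsWithStats(m.astype(np.uint8))
for i in range(1,n):
    if st[i,4]>800: print(st[i]); rect('slab',l==i)
```

```text
[ 5.53818451e-02  3.49292086e-01  1.73774581e+00  4.48461851e-04
  1.05477762e+00 -1.80933084e-01] [0.55118929 0.04219914 0.15031091] [-3.14144357e+00 -4.23763523e-04  1.80688990e+00]
[  250    49   133   270 20018]
slab 20018 ((544.3893432617188, 63.318721771240234), (80.13862609863281, 178.06326293945312), 13.542374610900879) medz 0.019443803561806666
```

View pics/w2.png

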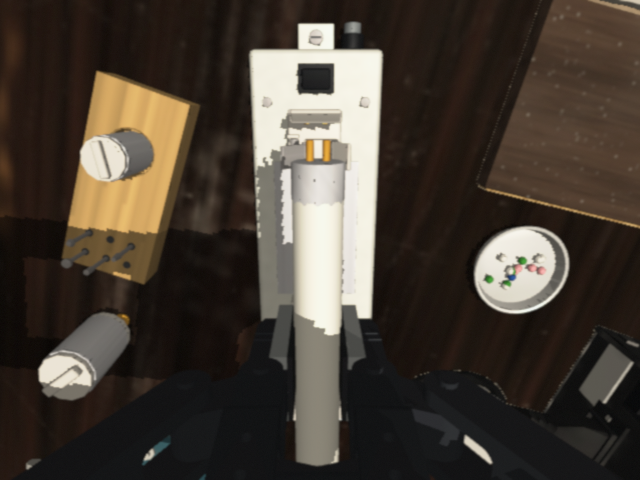

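The wrist view shows the slab edges at columns 252–381, the end wall at (315,118), and the tube held straight along the lamp's y with its pins at (318,150). Next I compute fork positions in the lamp frame and the tube's place in the tool frame.

```bash
cat >> h.py <<'E'
def lampf(W,o,yaw):
    D=W[...,:2]-np.array(o); c,s=np.cos(yaw),np.sin(yaw)
    return np.stack([D[...,0]*c+D[...,1]*s,-D[...,0]*s+D[...,1]*c,W[...,2]],-1)*1000
E
python3 - <<'E'
from h import *
for n in ('w2','top0'):
    z=np.load(n+'.npz'); c=eyes.get_calibration('wrist' if n=='w2' else 'top'); W=cloud(z['d'],c,z['T'])
    L=lampf(W,(.5504,.0407),.2364)
    s=(L[...,2]>13)&(L[...,2]<23)&(abs(L[...,0])<60)&(abs(L[...,1])<170); 
    for y0 in (-30,0,20,85,95):
        q=L[s&(abs(L[...,1]-y0)<5)]; 
        if len(q): print(n,'slab y',y0,'x',np.round(np.percentile(q[:,0],[1,99]),1))
    print('slab yrange',np.percentile(L[s][:,1],[.2,99.8]))
    h=(L[...,2]>40)&(L[...,2]<75)&(abs(L[...,0])<35)
    for a,b in ((-80,-66),(-64,-44),(44,64),(66,80)):
        q=L[h&(L[...,1]>a)&(L[...,1]<b)]
        if len(q)>3:
            print(n,a,b,len(q),'y',np.percentile(q[:,1],[2,50,98]).round(1),'z max',q[:,2].max().round(1))
            print('  xhist',np.histogram(q[:,0],bins=np.arange(-32,33,4))[0])
            t=q[q[:,2]>58]; 
            if len(t): print('   top x',np.sort(t[:,0]).round(0)[::max(1,len(t)//15)])
    if n=='w2':
        t=(L[...,2]>140)&(abs(L[...,0])<20)&(abs(L[...,1])<90); P=L[t]
        for y0 in (15,30,45,58):
            q=P[abs(P[:,1]-y0)<3]
            if len(q): print('tube',y0,np.percentile(q[:,0],[1,50,99]).round(1),np.percentile(q[:,2],[90,99]).round(1))
        print('tube ymax',P[:,1].max())
E
```

```text
w2 slab y -30 x [-39.7  39.1]
w2 slab y 0 x [-39.7  38.7]
w2 slab y 20 x [-39.7  39.1]
w2 slab y 85 x [-39.3  38.4]
w2 slab y 95 x [-39.5  38.5]
slab yrange [-63.92617049 125.56372049]
w2 44 64 917 y [48.9 56.2 61.3] z max 71.3
  xhist [  0   0   0 138 165 129  52   1   0   0 167 157 108   0   0   0]
   top x [-19. -18. -17. -16. -15. -14. -12. -10.  -9.  11.  12.  14.  15.  16.
  17.  18.]
w2 66 80 741 y [71.7 75.  78.4] z max 67.6
  xhist [  0   0   0   0  55 109 115  99 114 112 107  30   0   0   0   0]
   top x [-14. -12. -10.  -9.  -7.  -5.  -3.  -1.   0.   2.   4.   5.   7.   9.
  11.  13.]
tube 15 [-19.6  -0.1  19.7] [233.  235.6]
tube 30 [-7.   0.5  8. ] [176.9 177.6]
tube 45 [-7.   0.5  8. ] [177.  177.8]
tube 58 [-7.4  0.5  8.2] [176.9 177.7]
tube ymax 70.78279891718597
top0 slab y -30 x [-39.2  39. ]
top0 slab y 0 x [-39.2  38.8]
top0 slab y 20 x [-39.5  38.7]
top0 slab y 85 x [-39.3  38.9]
top0 slab y 95 x [-38.9  38.2]
slab yrange [-155.59410411  168.14472395]
top0 -80 -66 93 y [-78.4 -73.6 -71.1] z max 68.7
  xhist [ 0  0  0  0 12 13 12 14 13 13 13  3  0  0  0  0]
   top x [-13. -11. -10.  -8.  -7.  -6.  -4.  -2.  -1.   1.   2.   4.   5.   6.
   8.   9.  10.  11.]
top0 -64 -44 103 y [-60.6 -54.  -47.9] z max 70.8
  xhist [ 0  0  0  9 12 14 13  0  0  0 27 18 10  0  0  0]
   top x [-18. -17. -16. -15. -13. -12. -11.  -9.  -8.  11.  12.  13.  14.  15.
  16.  17.  18.]
top0 44 64 106 y [46.6 53.8 60.1] z max 69.5
  xhist [ 0  0  0  9 13 12 13  0  2  1 24 23  9  0  0  0]
   top x [-18. -17. -16. -15. -13. -12. -11.  -9.  -7.  12.  13.  14.  15.  15.
  17.  17.  18.]
top0 66 80 64 y [70.4 74.2 77.3] z max 68.1
  xhist [ 0  0  0  0 11  7 10  8  9  8  7  4  0  0  0  0]
   top x [-13. -12. -10.  -8.  -7.  -5.  -3.  -3.  -1.   1.   3.   5.   7.   8.
  11.  13.]
```

Call:
servo_tool(
  xyz=[
    [-2,-0.8,10],
    [0,0,25],
    [0,0,25],
    [0,0,20],
    [0,0,5],
  ],
  yaw=[0,0,0,0,0],
)

```text
t: 6.25
tcp_pos: [0.549, 0.0395, 0.0625]
tcp_rot: [-3.136, -0.001, 1.807]
wrist_force: [0.4, -0.4, -0.5]
gripper_width: 0.0145
gripper_force: 48.8
```

Call:
servo_tool(
  xyz=[
    [0,0,5],
    [0,0,5],
    [0,0,4],
    [0,0,4],
    [0,0,2],
  ],
  yaw=[0,0,0,0,0],
  newtons=80,
)

```text
t: 6.75
tcp_pos: [0.5512, 0.0391, 0.0453]
tcp_rot: [3.141, -0.0, 1.806]
wrist_force: [0.1, 0.5, 1.0]
gripper_width: 0.0137
gripper_force: 78.0
```

Call:
servo_tool(
  xyz=[
    [0,0,4],
    [0,0,4],
    [0,0,3],
    [0,0,3],
    [0,0,0],
  ],
  yaw=[0,0,0,0,0],
)

```text
t: 7.25
tcp_pos: [0.5517, 0.0392, 0.0309]
tcp_rot: [3.14, 0.0, 1.806]
wrist_force: [2.3, 0.1, -1.5]
gripper_width: 0.0137
gripper_force: 78.3
```

Call:
servo_tool(
  xyz=[
    [0,0,2],
    [0,0,2],
    [0,0,1],
    [0,0,0],
    [0,0,0],
  ],
  yaw=[0,0,0,0,0],
)

```text
t: 7.75
tcp_pos: [0.5511, 0.0392, 0.0277]
tcp_rot: [3.141, -0.0, 1.806]
wrist_force: [-1.7, -0.7, 11.8]
gripper_width: 0.014
gripper_force: 79.5
```

Call:
servo_tool(
  xyz=[
    [0,0,1],
    [0,0,1],
    [0,0,0],
  ],
  yaw=[0,0,0],
)

```text
t: 8.05
tcp_pos: [0.5512, 0.0391, 0.0275]
tcp_rot: [3.141, 0.0, 1.806]
wrist_force: [-6.8, 0.2, 23.4]
gripper_width: 0.0137
gripper_force: 80.9
```

Run:
```python
from h import *
im,d,c,T=cap('wrist'); save('w3',im); W=cloud(d,c,T); L=lampf(W,(.5504,.0407),.2364)
for y0 in (25,35,40,65):
    q=L[(abs(L[...,1]-y0)<3)&(abs(L[...,0])<10)&(L[...,2]<80)]
    if len(q): print('tube',y0,np.percentile(q[:,2],[50,95,99]).round(1))
s=(L[...,2]>16)&(L[...,2]<22)&(abs(L[...,0])<60)&(abs(L[...,1]-95)<5); print('slab',np.percentile(L[s][:,0],[1,99]),np.median(L[s][:,2]))
h=(L[...,2]>54)&(L[...,2]<75)&(abs(L[...,1]-54)<6)&(abs(L[...,0])<30); q=L[h]; print(np.histogram(q[:,0],bins=np.arange(-32,33,3)))
im2=cv2.resize(im[20:340,180:460],(700,800)) ; save('w3c',cv2.resize(im[60:360,170:470],(600,600)))
```

```text
tube 25 [52.8 54.4 54.8]
tube 35 [52.8 54.3 54.8]
tube 40 [52.7 54.4 54.7]
tube 65 [30.7 47.8 50.3]
slab [-39.40378195  38.11359128] 19.40774521606159
(array([  0,   0,   0,   0, 373, 636, 594, 540, 483,  91, 207,  61,   0,
       366, 581, 642, 363,   0,   0,   0,   0]), array([-32, -29, -26, -23, -20, -17, -14, -11,  -8,  -5,  -2,   1,   4,
         7,  10,  13,  16,  19,  22,  25,  28,  31]))
```

View pics/w3c.png

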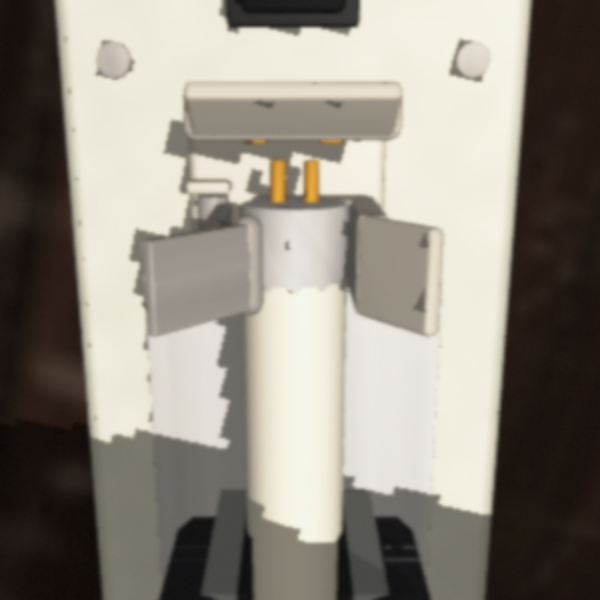

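The tube top is at 53 mm and the jaw is closed against it. The cap sits between jaw and prong, with the pins free at (295,180). Releasing and rising.

Call:
servo_tool(
  xyz=[
    [0,0,-2],
    [0,0,0],
    [0,0,0],
    [0,0,0],
    [0,0,0],
  ],
  yaw=[0,0,0,0,0],
  claw=1,
  newtons=30,
)

```text
t: 8.6
tcp_pos: [0.5509, 0.0391, 0.0258]
tcp_rot: [-3.141, -0.0, 1.806]
wrist_force: [0.5, -0.7, -0.5]
gripper_width: 0.084
gripper_force: 0.0
```

Call:
servo_tool(
  xyz=[
    [0,0,-15],
    [0,0,-30],
    [0,0,-30],
    [0,0,-30],
    [0,0,-30],
  ],
  yaw=[0,0,0,0,0],
)

```text
t: 9.1
tcp_pos: [0.5509, 0.0391, 0.1622]
tcp_rot: [-3.141, -0.0, 1.806]
wrist_force: [0.5, -0.0, -0.3]
gripper_width: 0.0854
gripper_force: 0.0
```

Call:
servo_tool(
  xyz=[
    [-30,0,0],
    [-40,0,0],
    [-35,0,0],
    [-15,0,0],
    [0,0,0],
  ],
  yaw=[0,0,0,0,0],
)

```text
t: 9.6
tcp_pos: [0.5792, -0.079, 0.1608]
tcp_rot: [-3.141, -0.0, 1.803]
wrist_force: [-0.1, -0.8, -0.3]
gripper_width: 0.0854
gripper_force: 0.0
```

Call:
servo_tool(
  xyz=[
    [0,0,0],
    [0,0,0],
  ],
  yaw=[0,0],
)

```text
t: 9.8
tcp_pos: [0.5787, -0.0761, 0.1611]
tcp_rot: [-3.141, -0.001, 1.807]
wrist_force: [-0.1, 0.1, 0.0]
gripper_width: 0.0853
gripper_force: 0.0
```

Run:
```python
from h import *
im,d,c,T=cap('wrist'); save('w4',im); np.savez('w4.npz',d=d,T=T); W=cloud(d,c,T); L=lampf(W,(.5504,.0407),.2364)
print(ctrl.state()['tcp_pos'])
s=(L[...,2]>15)&(L[...,2]<23)&(abs(L[...,0])<60)
for y0 in (-85,-30,0,30): q=L[s&(abs(L[...,1]-y0)<4)]; print('slab',y0,np.percentile(q[:,0],[1,99]).round(1),np.median(q[:,2]).round(2))
for y0 in (-60,-40,-20,0,20,40):
    q=L[(abs(L[...,1]-y0)<3)&(abs(L[...,0])<7)]
    if len(q): print('tube',y0,np.percentile(q[:,2],[95,99]).round(1))
h=(L[...,2]>33)&(L[...,2]<46)&(abs(L[...,1]+124)<26)&(abs(L[...,0])<26); q=L[h]
print('collar',np.percentile(q,[1,50,99],axis=0).round(1)); print(cv2.minEnclosingCircle(q[:,:2].astype(np.float32)))
save('w4c',cv2.resize(im[20:400,120:520],(632,600)))
```

```text
[ 0.57877289 -0.07614713  0.16122336]
slab -85 [-39.4  38.1] 19.31
slab -30 [-39.8  38.4] 19.9
slab 0 [-39.7  38.2] 19.87Traceback (most recent call last):
  File "<stdin>", line 5, in <module>
    return _quantile_unchecked(
        a, q, axis, out, overwrite_input, method, keepdims, weights)
    return _ureduce(a,
                    func=_quantile_ureduce_func,
    ...<5 lines>...
                    overwrite_input=overwrite_input,
                    method=method)
    r = func(a, **kwargs)
    result = _quantile(arr,
                       quantiles=q,
    ...<2 lines>...
                       out=out,
                       weights=wgt)
    slices_having_nans = np.isnan(arr[-1, ...])
                                  ~~~^^^^^^^^^
IndexError: index -1 is out of bounds for axis 0 with size 0
```

Run:
```python
from h import *
z=np.load('w4.npz'); c=eyes.get_calibration('wrist'); W=cloud(z['d'],c,z['T']); L=lampf(W,(.5504,.0407),.2364)
im=cv2.cvtColor(cv2.imread('pics/w4.png'),cv2.COLOR_BGR2RGB)
for y0 in (-66,-60,-40,-20,0,10):
    q=L[(abs(L[...,1]-y0)<3)&(abs(L[...,0])<7)]
    if len(q): print('tube',y0,np.percentile(q[:,2],[50,95,99]).round(1))
for y0 in (-35,-20,0): 
    q=L[(abs(L[...,1]-y0)<3)&(L[...,2]>40)&(abs(L[...,0])<12)]; print('tubex',np.percentile(q[:,0],[1,99]).round(1))
h=(L[...,2]>34)&(L[...,2]<46)&(abs(L[...,1]+124)<26)&(abs(L[...,0])<26); q=L[h]
print('collar',np.percentile(q,[1,50,99],axis=0).round(1)); print(cv2.minEnclosingCircle(q[:,:2].astype(np.float32)))
w=L[(L[...,2]>40)&(abs(L[...,1]+74)<7)&(abs(L[...,0])<25)]; print('wall',np.percentile(w,[2,98],axis=0).round(1))
save('w4c',cv2.resize(im[20:400,120:520],(632,600)))
```

```text
tube -66 [30.9 47.9 48.4]
tube -60 [53.4 55.8 57. ]
tube -40 [53.3 54.9 55.7]
tube -20 [53.3 54.9 55.5]
tube 0 [53.1 54.6 55.2]
tube 10 [53.1 54.7 55.6]
tubex [-7.8  7. ]
tubex [-7.7  7.4]
tubex [-7.5  7.2]
collar [[ -19.8 -142.6   34.6]
 [  -0.3 -124.3   39.7]
 [  18.5 -103.8   41.6]]
((-0.7852094173431396, -123.52438354492188), 20.22909927368164)
wall [[-13.5 -77.2  40.8]
 [ 12.2 -70.   66.7]]
```

View pics/w4c.png

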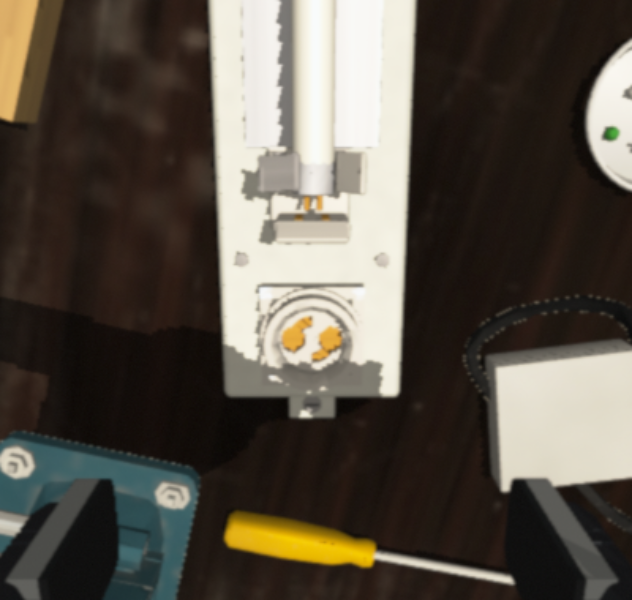

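The right-hand lampholder has the tube home too: the jaw at (278,170) is closed and the tube is level. The holder is at (312,337) with its holes along x. Now to the starter.

Call:
servo_tool(
  xyz=[
    [30,-20,0],
    [38,-26,0],
    [38,-26,0],
    [38,-26,0],
    [28,-18,0],
  ],
  yaw=[0,0,0,0,0],
)

```text
t: 10.35
tcp_pos: [0.4232, 0.0647, 0.1613]
tcp_rot: [-3.141, -0.001, 1.808]
wrist_force: [0.4, 0.9, -0.5]
gripper_width: 0.0854
gripper_force: 0.0
```

Call:
servo_tool(
  xyz=[
    [0,0,0],
    [0,0,0],
    [0,0,0],
  ],
  yaw=[0,0,0],
)

```text
t: 10.65
tcp_pos: [0.4272, 0.0627, 0.1616]
tcp_rot: [3.14, 0.0, 1.806]
wrist_force: [-0.3, 0.8, 0.7]
gripper_width: 0.0857
gripper_force: 0.0
```

Run:
```python
from h import *
im,d,c,T=cap('wrist'); save('w5',im); np.savez('w5.npz',d=d,T=T); W=cloud(d,c,T); s=ctrl.state(); print(s['tcp_pos'],s['tcp_rot'])
near=np.hypot(W[...,0]-.426,W[...,1]-.064)<.025
top=near&(W[...,2]>.053); P=W[top]*1000; print(len(P),np.percentile(P[:,2],[5,50,95,99]))
print('circle',cv2.minEnclosingCircle(P[:,:2].astype(np.float32)))
v,u=np.where(top); print('px',u.min(),u.max(),v.min(),v.max())
for th in (61.5,62,62.5,63):
    q=P[P[:,2]>th]
    if len(q)>20: print(th,len(q),cv2.minAreaRect(q[:,:2].astype(np.float32)))
a,b=v.min()-15,v.max()+25; e,f=u.min()-20,u.max()+20
save('w5c',cv2.resize(im[a:b,e:f],(500,int(500*(b-a)/(f-e))),interpolation=cv2.INTER_CUBIC)); print(a,b,e,f)
```

```text
[0.42724095 0.06249806 0.16144473] [3.14068983e+00 2.08866332e-04 1.80550594e+00]
4715 [ 59.3167976  237.7869321  241.7393871  242.26341296]
circle ((424.3974304199219, 72.83596801757812), 20.474645614624023)
px 216 432 216 479
61.5 3651 ((426.55474853515625, 66.0308837890625), (40.6160888671875, 21.52328872680664), 18.848161697387695)
62 3623 ((426.8230285644531, 65.903076171875), (40.67311477661133, 21.030834197998047), 20.134387969970703)
62.5 3615 ((426.8230285644531, 65.903076171875), (40.67311477661133, 21.030834197998047), 20.134387969970703)
63 3603 ((426.8230285644531, 65.903076171875), (40.67311477661133, 21.030834197998047), 20.134387969970703)
201 504 196 452
```

View pics/w5c.png

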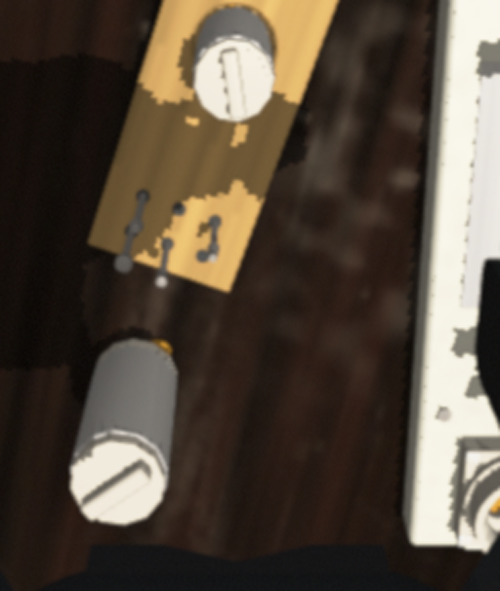

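Run:
```python
from h import *
z=np.load('w5.npz'); c=eyes.get_calibration('wrist'); T=z['T']; W=cloud(z['d'],c,T)
im=cv2.imread('pics/w5.png')
near=np.hypot(W[...,0]-.426,W[...,1]-.064)<.02
P=W[near&(W[...,2]>.055)&(W[...,2]<.075)]*1000; print(len(P),np.percentile(P[:,2],[5,50,90,98]),cv2.minEnclosingCircle(P[:,:2].astype(np.float32)))
for th in (61,61.5,62):
    q=P[P[:,2]>th]; print(th,len(q)); 
    if len(q)>10:
        m=q[:,:2].mean(0); w,V=np.linalg.eigh(np.cov((q[:,:2]-m).T)); print(m,w**.5,np.arctan2(V[1,1],V[0,1]),cv2.minAreaRect(q[:,:2].astype(np.float32)))
r=ray([(312,226.6),(319,260.4)],.063,c,T); print(r); dd=r[0]-r[1]; print(np.arctan2(dd[1],dd[0]), np.hypot(*dd[:2]))
a=cv2.resize(im[215:270,285:345],(660,600),interpolation=cv2.INTER_CUBIC); cv2.imwrite('pics/w5d.png',a)
```

```text
1342 [56.73763589 60.42004546 64.11200005 65.01041309] ((424.8629150390625, 65.11895751953125), 12.88212776184082)
61 399
[424.76593684  65.34590997] [3.96627775 5.8187229 ] 1.973839442569287 ((424.6542053222656, 65.21729278564453), (22.208576202392578, 21.935302734375), 89.45508575439453)
61.5 301
[424.74659287  65.27748806] [2.55375856 5.7971396 ] 1.9659466435045299 ((424.82470703125, 65.87936401367188), (18.97679901123047, 21.54212188720703), 69.98031616210938)
62 273
[424.9369632   65.09758984] [1.63261938 5.75031104] 1.9473710391213197 ((426.2916564941406, 64.67263793945312), (18.811904907226562, 15.308024406433105), 83.74497985839844)
[[0.42098464 0.07235963 0.063     ]
 [0.4300045  0.0526479  0.063     ]]
1.9999429238769222 0.02167741756839602
```

View pics/w5d.png

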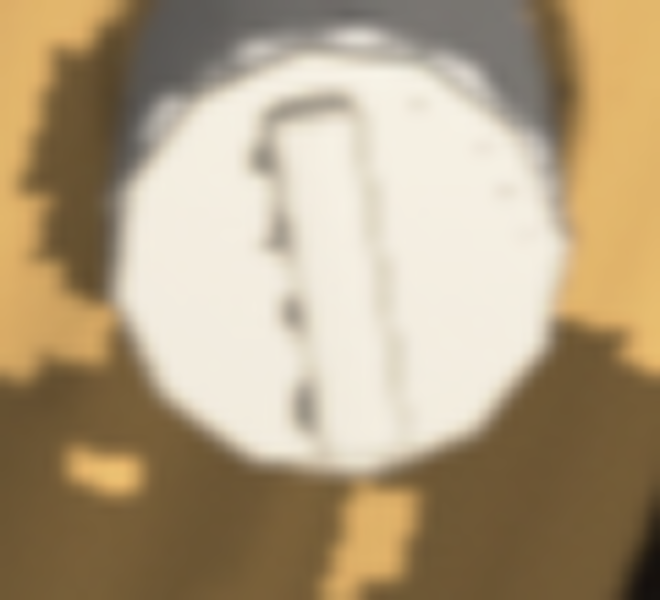

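The rib runs from (315,110) to (361,452) in the crop, so the pin line is at about 1.945 rad and the starter centre at (0.425, 0.065). Descend, grip and lift.

Call:
servo_tool(
  xyz=[
    [3.1,-1.6,15],
    [0,0,35],
    [0,0,40],
    [0,0,25],
    [0,0,14],
  ],
  yaw=[0,0,0,0,0],
)

```text
t: 11.2
tcp_pos: [0.4235, 0.0645, 0.03]
tcp_rot: [-3.138, -0.0, 1.804]
wrist_force: [-0.0, -0.1, 0.2]
gripper_width: 0.0857
gripper_force: 0.0
```

Call:
servo_tool(
  xyz=[
    [0,0,0],
    [0,0,0],
  ],
  yaw=[0,0],
)

```text
t: 11.4
tcp_pos: [0.4248, 0.065, 0.0323]
tcp_rot: [3.141, -0.0, 1.805]
wrist_force: [-0.1, -0.3, 0.1]
gripper_width: 0.0852
gripper_force: 0.0
```

Call:
servo_tool(
  xyz=[
    [0,0,0],
    [0,0,0],
    [0,0,0],
    [0,0,0],
    [0,0,0],
  ],
  yaw=[0,0,0,0,0],
  claw=-1,
  newtons=60,
)

```text
t: 11.9
tcp_pos: [0.4243, 0.0654, 0.0329]
tcp_rot: [3.141, 0.0, 1.806]
wrist_force: [0.1, -0.0, 4.5]
gripper_width: 0.0243
gripper_force: 58.4
```

Call:
servo_tool(
  xyz=[
    [0,0,0],
    [0,0,-10],
    [0,0,-20],
    [0,0,-25],
    [0,0,-25],
  ],
  yaw=[0,0,0,0,0],
)

```text
t: 12.4
tcp_pos: [0.4236, 0.0653, 0.1135]
tcp_rot: [-3.141, -0.0, 1.806]
wrist_force: [-0.6, -1.2, -0.9]
gripper_width: 0.024
gripper_force: 58.9
```

Call:
servo_tool(
  xyz=[
    [0,0,-15],
    [0,0,-12],
    [0,0,0],
    [0,0,0],
    [0,0,0],
  ],
  yaw=[-0.14,-0.145,-0.145,-0.145,-0.145],
)

```text
t: 12.9
tcp_pos: [0.4237, 0.0654, 0.1399]
tcp_rot: [3.141, 0.0, 2.532]
wrist_force: [-0.0, 0.9, 0.1]
gripper_width: 0.0243
gripper_force: 58.8
```

Call:
servo_tool(
  xyz=[
    [0,0,0],
    [0,0,0],
    [0,0,0],
    [0,0,0],
    [0,0,0],
  ],
  yaw=[-0.145,-0.145,-0.145,-0.145,-0.133],
)

```text
t: 13.4
tcp_pos: [0.4237, 0.0654, 0.1397]
tcp_rot: [3.141, 0.0, -3.039]
wrist_force: [0.4, 0.0, -0.2]
gripper_width: 0.0243
gripper_force: 58.9
```

Call:
servo_tool(
  xyz=[
    [-20,-23,0],
    [-24,-28,0],
    [-26,-29,0],
    [-26,-29,0],
    [-24,-28,0],
  ],
  yaw=[0,0,0,0,0],
)

```text
t: 13.9
tcp_pos: [0.5577, -0.0605, 0.1398]
tcp_rot: [3.141, 0.0, -3.045]
wrist_force: [0.1, 0.5, -0.1]
gripper_width: 0.0244
gripper_force: 59.0
```

Call:
servo_tool(
  xyz=[
    [-20,-22,0],
    [0,0,0],
    [0,0,0],
    [0,0,0],
  ],
  yaw=[0,0,0,0],
)

```text
t: 14.3
tcp_pos: [0.5776, -0.0786, 0.1393]
tcp_rot: [3.141, -0.001, -3.044]
wrist_force: [0.1, 0.7, -0.4]
gripper_width: 0.0244
gripper_force: 59.0
```

Run:
```python
from h import *
s=ctrl.state(); im,d,c,T=cap('wrist'); save('w6',im); np.savez('w6.npz',d=d,T=T); W=cloud(d,c,T); tp=s['tcp_pos']; print(tp,s['tcp_rot'],s['joints'])
near=np.hypot(W[...,0]-tp[0],W[...,1]-tp[1])<.02
P=W[near&(W[...,2]>tp[2]+.02)&(W[...,2]<tp[2]+.04)]*1000; print(len(P),(np.percentile(P[:,2],[5,50,90,98])-tp[2]*1000).round(1),cv2.minEnclosingCircle(P[:,:2].astype(np.float32)))
for th in (29.3,30,31):
    q=P[P[:,2]-tp[2]*1000>th]
    if len(q)>30:
        m=q[:,:2].mean(0); w,V=np.linalg.eigh(np.cov((q[:,:2]-m).T)); print(th,len(q),m,w**.5,np.arctan2(V[1,1],V[0,1]))
L=lampf(W,(.5504,.0407),.2364)
h=(L[...,2]>34)&(L[...,2]<46)&(abs(L[...,1]+124)<26)&(abs(L[...,0])<26); q=L[h]
print('collar',len(q)); 
if len(q): print(np.percentile(q,[1,50,99],axis=0).round(1),cv2.minEnclosingCircle(q[:,:2].astype(np.float32)))
s=(L[...,2]>15)&(L[...,2]<23)&(abs(L[...,0])<60)
for y0 in (-125,-85,-30,0,30):
    q=L[s&(abs(L[...,1]-y0)<4)]
    if len(q): print('slab',y0,np.percentile(q[:,0],[1,99]).round(1))
```

```text
[ 0.5776025  -0.07860947  0.13930444] [ 3.14091742e+00 -1.27906882e-03 -3.04399366e+00] [-1.55176744e-01  4.03743884e-01  1.68089669e+00  3.83101286e-04
  1.05835940e+00 -1.82375970e+00]
7275 [22.4 27.7 38.6 39.4] ((575.698486328125, -78.78135681152344), 18.95669937133789)
29.3 2772 [574.25996967 -79.09639643] [ 7.00939257 10.88634448] 1.6672623647733427
30 2643 [574.32782444 -79.10886621] [ 6.99955163 10.96448161] 1.6675809977308407
31 2235 [574.04902788 -79.1060275 ] [ 7.01966771 11.61064537] 1.6749520570039027
collar 1929
[[-2.070e+01 -1.424e+02  3.440e+01]
 [ 1.000e-01 -1.235e+02  3.960e+01]
 [ 1.800e+01 -1.044e+02  4.160e+01]] ((-0.8443798422813416, -123.28804779052734), 20.34734344482422)
slab -125 [-40.9  29.3]
slab -85 [-40.6  37.1]
slab -30 [-40.6  36.9]
slab 0 [-40.7  37.3]
slab 30 [-40.7  37.5]
```

View pics/w6.png

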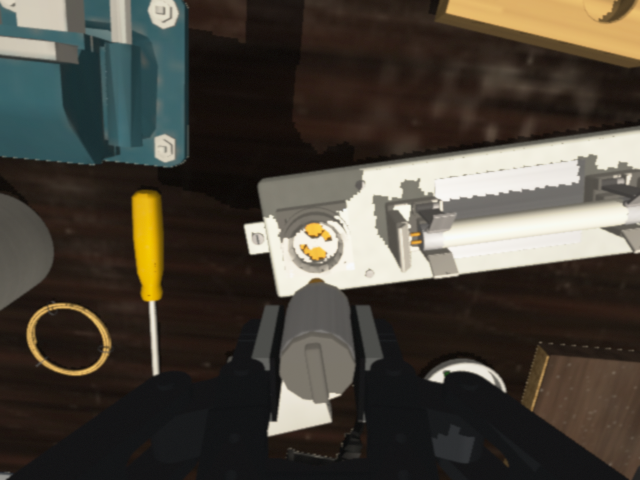

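Run:
```python
from h import *
z=np.load('w6.npz'); c=eyes.get_calibration('wrist'); T=z['T']; W=cloud(z['d'],c,T); im=cv2.imread('pics/w6.png')
v,u=np.mgrid[:480,:640]; box=(u>278)&(u<357)&(v>325)&(v<406)
D=(W-np.array([.5776,-.0786,.1393]))*1000
m=box&(D[...,2]>25)&(D[...,2]<36)&(np.hypot(D[...,0],D[...,1])<16)
P=D[m]; print(len(P),np.percentile(P[:,2],[5,50,95]),cv2.minEnclosingCircle(P[:,:2].astype(np.float32)))
pl=np.median(P[:,2])
for th in (pl+1.5,pl+2,pl+2.5):
    q=P[P[:,2]>th]; mm=q[:,:2].mean(0); w,V=np.linalg.eigh(np.cov((q[:,:2]-mm).T)); print(len(q),mm,w**.5,np.arctan2(V[1,1],V[0,1]))
r=ray([(307.5,347),(322,402)],.1393+.031,c,T); dd=r[0]-r[1]; print(np.arctan2(dd[1],dd[0]),r.mean(0))
```

```text
4270 [26.10840636 27.46486023 31.61686636] ((-0.31374531984329224, -0.18441949784755707), 15.889195442199707)
1008 [-0.52395299 -0.42989026] [3.39596427 5.97576361] -2.8608124075164993
975 [-0.43500213 -0.44806747] [3.22183898 5.94893224] -2.865359716856951
909 [-0.32003949 -0.48386566] [2.92324621 5.89609181] -2.870708658887097
-2.8229799069873347 [ 0.57720205 -0.07965517  0.1703    ]
```

The held starter's rib runs (307,347)–(322,402), about 0.04 rad off; the holder at (315,245) is free. Small correction, then lower.

Call:
servo_tool(
  xyz=[
    [-1.2,-0.5,10],
    [0,0,25],
    [0,0,25],
    [0,0,11],
    [0,0,0],
  ],
  yaw=[0.03,0,0,0,0],
)

```text
t: 14.85
tcp_pos: [0.5784, -0.0791, 0.0665]
tcp_rot: [3.141, -0.004, -3.074]
wrist_force: [1.1, 0.3, 0.6]
gripper_width: 0.0243
gripper_force: 59.0
```

Call:
servo_tool(
  xyz=[
    [0,0,3],
    [0,0,3],
    [0,0,3],
    [0,0,2],
    [0,0,0],
  ],
  yaw=[0,0,0,0,0],
)

```text
t: 15.35
tcp_pos: [0.5799, -0.0797, 0.0573]
tcp_rot: [3.142, -0.0, -3.074]
wrist_force: [0.1, -0.1, -0.0]
gripper_width: 0.0242
gripper_force: 59.0
```

Call:
servo_tool(
  xyz=[
    [0,0,2],
    [0,0,2],
    [0,0,1],
    [0,0,0],
  ],
  yaw=[0,0,0,0],
)

```text
t: 15.75
tcp_pos: [0.5799, -0.0797, 0.0521]
tcp_rot: [3.141, -0.0, -3.074]
wrist_force: [-0.9, 0.3, -0.3]
gripper_width: 0.0239
gripper_force: 59.0
```

Call:
servo_tool(
  xyz=[
    [0,0,1],
    [0,0,1],
    [0,0,1],
    [0,0,0],
  ],
  yaw=[0,0,0,0],
)

```text
t: 16.15
tcp_pos: [0.5796, -0.0797, 0.0491]
tcp_rot: [3.141, -0.001, -3.074]
wrist_force: [-2.1, -0.9, -0.1]
gripper_width: 0.024
gripper_force: 59.0
```

Call:
servo_tool(
  xyz=[
    [0,0,1],
    [0,0,1],
    [0,0,0],
  ],
  yaw=[0,0,0],
)

```text
t: 16.45
tcp_pos: [0.5796, -0.0797, 0.0474]
tcp_rot: [3.142, -0.001, -3.074]
wrist_force: [-3.1, -1.0, 2.8]
gripper_width: 0.0238
gripper_force: 59.3
```

Call:
servo_tool(
  xyz=[
    [0.5,0,1],
    [0,0,1],
    [0,0,1],
    [0,0,0],
  ],
  yaw=[0,0,0,0],
  newtons=80,
)

```text
t: 16.85
tcp_pos: [0.5797, -0.0797, 0.0462]
tcp_rot: [-3.141, 0.001, -3.074]
wrist_force: [-5.2, -0.4, 14.7]
gripper_width: 0.0235
gripper_force: 79.7
```

Call:
servo_tool(
  xyz=[
    [0,0,0.7],
    [0,0,0.5],
    [0,0,0],
  ],
  yaw=[0,0,0],
)

```text
t: 17.15
tcp_pos: [0.5797, -0.0797, 0.0461]
tcp_rot: [-3.141, 0.002, -3.074]
wrist_force: [-8.1, 1.1, 20.6]
gripper_width: 0.0235
gripper_force: 80.3
```

Call:
servo_tool(
  xyz=[
    [1,0,-0.5],
    [0,0,0],
  ],
  yaw=[0,0],
)

```text
t: 17.35
tcp_pos: [0.5796, -0.0797, 0.0462]
tcp_rot: [-3.141, 0.004, -3.074]
wrist_force: [-3.7, 0.3, 16.2]
gripper_width: 0.024
gripper_force: 80.1
```

Call:
servo_tool(
  xyz=[
    [0,0,0],
    [0,0,0],
    [0,0,0],
    [0,0,0],
  ],
  yaw=[0.1,0.1,0.1,0],
)

```text
t: 17.75
tcp_pos: [0.5794, -0.0801, 0.0461]
tcp_rot: [-3.141, 0.003, 2.908]
wrist_force: [-4.8, -0.6, 16.5]
gripper_width: 0.0233
gripper_force: 79.9
```

```bash
python3 -c "
from h import *
s=ctrl.state(); print(s['ft_torque'],s['wrist_force'],s['tcp_pos'],s['tcp_rot'])"
```

```text
[-0.30292356  1.02999666 -0.03328831] [-4.84603973 -0.55158885 16.53555274] [ 0.57944821 -0.08008681  0.04612714] [-3.14148385  0.00320298  2.90762257]
```

Call:
servo_tool(
  xyz=[
    [0,0,0],
    [0,0,0],
    [0,0,0],
    [0,0,0],
    [0,0,0],
  ],
  yaw=[0.1,0.1,0.1,0.1,0],
)

```text
t: 18.25
tcp_pos: [0.5791, -0.08, 0.0461]
tcp_rot: [3.141, 0.002, 2.508]
wrist_force: [-6.3, 0.7, 17.4]
gripper_width: 0.0239
gripper_force: 79.9
```

Call:
servo_tool(
  xyz=[
    [0,0,0],
    [0,0,0],
    [0,0,0],
    [0,0,0],
    [0,0,0],
  ],
  yaw=[0.1,0.1,0.1,0.1,0],
)

```text
t: 18.75
tcp_pos: [0.5788, -0.0798, 0.0461]
tcp_rot: [3.14, 0.001, 2.108]
wrist_force: [-6.4, 1.1, 17.5]
gripper_width: 0.0241
gripper_force: 79.9
```

```bash
python3 -c "
from h import *
s=ctrl.state(); print(s['ft_torque'],s['wrist_force'],s['tcp_pos'],s['tcp_rot'])"
```

```text
[-0.04671337  1.25710799  0.07748067] [-6.43909668  1.06385778 17.54266985] [ 0.57884668 -0.07975871  0.04608572] [3.14026213e+00 1.04838865e-03 2.10751817e+00]
```

Call:
servo_tool(
  xyz=[
    [0,0,0],
    [0,0,0],
    [0,0,0],
    [0,0,0],
  ],
  yaw=[0.1,0.1,0.08,0],
)

```text
t: 19.15
tcp_pos: [0.5788, -0.0795, 0.0461]
tcp_rot: [3.14, 0.0, 1.828]
wrist_force: [-6.3, 0.4, 18.8]
gripper_width: 0.024
gripper_force: 79.9
```

```bash
python3 -c "
from h import *
s=ctrl.state(); print(s['ft_torque'],s['wrist_force'],s['tcp_pos'],s['tcp_rot'])"
```

```text
[0.12918131 1.30541616 0.07937417] [-6.28031757  0.41905754 18.8131947 ] [ 0.57881404 -0.07953731  0.04606333] [3.14005093e+00 2.67463865e-04 1.82784336e+00]
```

Call:
servo_tool(
  xyz=[
    [0,0,0],
    [0,0,0],
    [0,0,0],
  ],
  yaw=[0.06,0.06,0],
)

```text
t: 19.45
tcp_pos: [0.5788, -0.0795, 0.046]
tcp_rot: [3.14, 0.0, 1.709]
wrist_force: [-6.2, 2.9, 17.9]
gripper_width: 0.0237
gripper_force: 79.8
```

```bash
python3 -c "
from h import *
s=ctrl.state(); print(s['ft_torque'],s['wrist_force'],s['tcp_pos'],s['tcp_rot'])"
```

```text
[0.1680456  1.26900384 0.22702175] [-6.15546821  2.87799148 17.92492297] [ 0.57882593 -0.07945985  0.04604138] [3.14002883e+00 7.02288719e-05 1.70867617e+00]
```

Call:
servo_tool(
  xyz=[
    [0,0,0],
    [0,0,0],
    [0,0,0],
  ],
  yaw=[0.04,0.04,0],
)

```text
t: 19.75
tcp_pos: [0.5789, -0.0794, 0.0461]
tcp_rot: [3.14, 0.0, 1.63]
wrist_force: [-5.9, 1.9, 18.7]
gripper_width: 0.0238
gripper_force: 79.8
```

Run:
```python
from h import *
s=ctrl.state(); print(s['ft_torque'],s['wrist_force'],s['tcp_pos'],s['tcp_rot'])
im,d,c,T=cap('wrist'); save('w7',im); W=cloud(d,c,T); D=(W-s['tcp_pos'])*1000
m=(D[...,2]>25)&(D[...,2]<36)&(np.hypot(D[...,0],D[...,1])<13)
P=D[m]; pl=np.median(P[:,2]); print(len(P),pl)
q=P[(P[:,2]>pl+2)&(np.hypot(P[:,0],P[:,1])<11)]; mm=q[:,:2].mean(0); w,V=np.linalg.eigh(np.cov((q[:,:2]-mm).T)); print(len(q),mm,w**.5,np.arctan2(V[1,1],V[0,1]),'target',.2364-1.45)
save('w7c',cv2.resize(im[260:440,220:420],(667,600),interpolation=cv2.INTER_CUBIC))
```

```text
[0.23713704 1.22780834 0.37102957] [-5.86310279  1.90314177 18.70760078] [ 0.57889221 -0.07940918  0.04606316] [3.13991717e+00 6.18537548e-05 1.62968755e+00]
4218 27.516278070588317
893 [-0.9918822  -0.44668932] [1.43039262 5.75505669] 1.7841904297757523 target -1.2136
```

View pics/w7c.png

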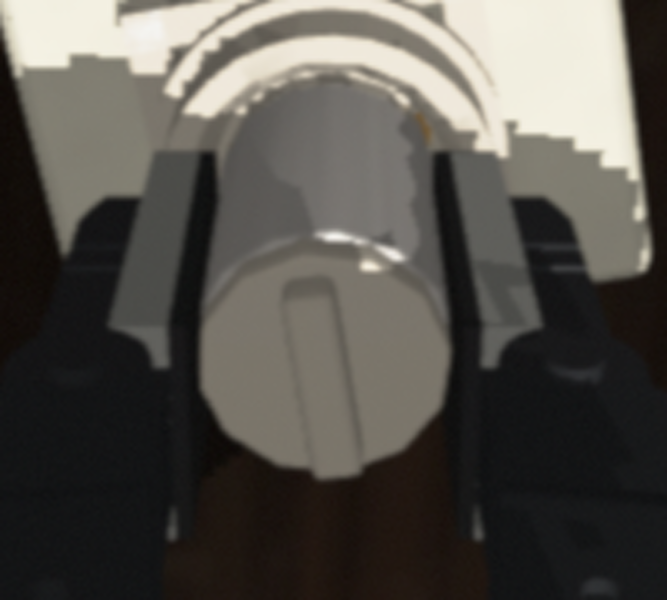

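The can sits in the collar, with the rib at (300,285)–(340,470) turned fully. The torque rise shows it is against the stop. I'll hold briefly, check it is steady and hand in.

Call:
servo_tool(
  xyz=[
    [0,0,0],
    [0,0,0],
    [0,0,0],
    [0,0,0],
  ],
  yaw=[0,0,0,0],
)

```text
t: 20.2
tcp_pos: [0.5789, -0.0794, 0.0461]
tcp_rot: [3.14, -0.0, 1.63]
wrist_force: [-6.1, 1.8, 18.5]
gripper_width: 0.0236
gripper_force: 79.8
```

Run:
```python
from h import *
s=ctrl.state(); print(s['ft_torque'],s['wrist_force'],s['tcp_pos'],s['tcp_rot'])
if s['ft_torque'][2]>.25 and s['tcp_pos'][2]<.0468: print(ctrl.sign_off())
```

```text
[0.23963325 1.2421284  0.38342193] [-6.08747966  1.79971684 18.46589473] [ 0.57886384 -0.07939588  0.04605239] [ 3.13996388e+00 -4.05424981e-05  1.63018028e+00]
the job is handed in; nothing more can be done
None
```

The job is handed in after about 20 s: the tube is home in both lampholders with the jaws closed over it, and the starter is still gripped, pressed right down and turned clockwise to its stop; nothing else on the bench was moved.

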